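Reset the tripped breaker of the plating rectifier

TASK

The plating rectifier on the bench has tripped. With a fingertip press the front edge of the flush hatch on its top fully in and let go, so that the push-push catch releases and the hatch springs open; see that it stays wide open by itself, then push the breaker button that stands proud in the bay fully home. Leave the hatch open and both breakers in, and neither pick up nor shift any of the things lying around.

Things in the scene. Friction and masses are not known exactly. Their poses are not given: they have to be found in the camera images.
- rectifier: plating rectifier: grey sheet-steel case fixed to the bench, 150 mm deep (its x), 230 mm wide (its y), 115 mm high; display, knobs and posts on its front. Origin: centre of its underside, on the bench; x points from front to back, y to its left, z up. The hatch lies flush in the flat top, right of the middle.
- hatch (a joint): angle of the hatch, rad: about 0.01 shut and latched (flush within 1 mm), about -0.10 pressed in to its stop, 2.3 fully open, leaning back. Press its front edge in to the stop and let go: the push-push catch frees it and its damped spring swings it to 2.3 in about 1.5 s and keeps it there. Pressed in less than about three quarters of the way it stays latched; shutting an open hatch and pressing it in latches it again.
- hatch_edge (a point): spot to press, on the upper face of the hatch (moves with it): mid-width, 13 mm in from the front edge, 53 mm in front of the hinge line, among four small finger ribs. Shut, it is level (within 1 mm) with the case's top. Here the travel to the stop is 5 to 6 mm, against about 3 N, then solid. In front of this edge the case has a thumb scoop, 66 mm wide, 26 mm long, 8 mm deep.
- hatch_hinge (a point): middle of the hatch's hinge line, along its rear edge, level with the case's top. The hatch is a plain grey plastic flap, 66 mm front to back, 98 mm wide, 4 mm thick. Open, it and the catch's tongue on its underside stand up to 65 mm above the case's top, all behind this line.
- bay (a point): centre of the floor of the open bay under the hatch: 69 mm front to back, 101 mm wide, 38 mm deep below the case's top. Two breakers stand in it side by side, 56 mm apart, their buttons 36 mm in front of the hinge line, 31 mm behind the front wall, 22 mm from the side walls. Which of them has tripped, left or right, changes.
- breaker_a (a joint): travel of the tripped breaker's button, m: 0 = tripped, 7 mm prouder than its neighbour (up to 0.5 mm less at the start); 0.007 = fully home (reset). It moves straight down against about 4 N of friction, has no spring, stays where it is pushed, and is solid at its end.
- breaker_a_top (a point): centre of the top face of the tripped breaker's round black button, 15 mm across. Its top is 10 mm below the case's top when tripped, 17 mm when home.
- breaker_b (a joint): travel of the other breaker's button, m, same make; it starts at 0.007, fully home, and is to stay so.
- breaker_b_top (a point): centre of the top face of the other breaker's button, which is home (17 mm below the case's top).
- solder_tin: small round tin, 54 mm across, 20 mm high, standing on top of the rectifier to the left of the hatch; leave it there. Bystander, loose. Origin: centre of its underside.
- jar_pickle: glass jar with a dark lid, 60 mm across, 68 mm high, on the bench to the left. Bystander, loose. Origin: centre of its underside.
- charcoal_block: black charcoal block, 66 x 96 x 32 mm, on the bench to the left. Bystander, loose. Origin: centre of its underside.
- match_box: match box, 37 x 56 x 14 mm, on the bench to the left. Bystander, loose. Origin: centre of its underside.
- ring_clamp: wooden ring clamp, 132 mm long, 33 mm thick, lying to the right. Bystander, loose. Origin: centre of its underside.

How it is judged (in metres and radians):
On the way, in this order (a step that is already met when the one before it is completed fails the run):
1. a finger presses the shut hatch in (value of joint hatch below -0.045 rad and contact force between the fingers and hatch above 0.3 N).
2. the hatch has sprung wide open and stands there for half a second with the robot off it, the breaker still tripped (value of joint hatch above 2 rad and value of joint breaker_a below 0.003 m and contact force between each of the fingers, the arm and hatch below 0.1 N), for 0.5 s.
3. the tripped breaker's button is pushed home by a finger (value of joint breaker_a above 0.0055 m and contact force between the fingers and breaker_a above 0.3 N).
At the end, for the whole second after the job is handed in: The hatch stands open by itself past 2.0 rad (of 2.3) and at rest, and both breaker buttons are pushed in to within 1.5 mm of fully home (value of joint hatch above 2 rad and velocity of joint hatch below 0.05 rad/s and value of joint each of breaker_a, breaker_b above 0.0055 m); the robot touches nothing.
It fails at once if the tin on the rectifier is picked up, carried or shifted more than 20 mm (distance of solder_tin from where it was at the start of the episode above 0.02 m).
It fails at once if any other loose thing on the bench (jar, charcoal block, match box, ring clamp) is picked up, carried or shifted more than 20 mm (distance of any of jar_pickle, charcoal_block, match_box, ring_clamp from where it was at the start of the episode above 0.02 m).
It also fails if it takes over 35 s, if anything falls off the work surface, if the arm or the gripper's body presses on something with over 40 N, if the wrist force passes 120 N, or if a joint passes its speed limit or range.

ROBOT

A 6-joint arm with a two-finger parallel gripper is mounted at the origin on the work surface; the furniture and walls round the work are solid. World frame = base frame: x ahead of the robot, y to its left, z up, the work surface at z = 0. Lengths are in mm, angles in rad, forces in N, time in s.
With the tool pointing down it reaches from about 275 to 750 mm from the base axis. Payload 10.2 kg.
Tool frame: the origin (TCP) lies at the very end of the fingers, on their centre line; the grasp point (between the pads) lies 19 mm behind it (ctrl.grip_depth is the distance from the TCP to the grasp point, in mm); z points along the fingers, x is the direction in which the jaws open and shut, and the axes are right-handed (so a half turn about z gives the same grasp; the last joint's range is limited). The gripper opens to 85 mm and grips with 20 to 120 N. Pads are 22 mm wide; open, the fingers measure 114 mm over their backs; the gripper's body (76 mm by 85 mm) begins 54 mm behind the grasp point. The pads swing forward as they close: fully open they stand 13 mm farther back than shut.
Start: joints at [-0.223, 0.313, 1.498, -0, 1.331, -0.223], TCP at [525.006, -0.013, 231.294] pointing down, gripper open.
Joint ranges: [-2.94, 2.94], [-0.97, 2.17], [0.19, 2.56], [-1.23, 4.37], [0.02, 3.11], [-2.88, 2.88]. Speed limits (rad/s): [2.39, 2.39, 3.01, 3.14, 3.14, 3.14].

INTERFACE

Orientations are given as a unit quaternion [w, x, y, z].
In Python, from rig import ctrl gives the robot as it stands.
- The arm moves only by the tool play_rows, never from a script. Its argument "motion" is a list of rows, each a list of 2 entries, a list of its own where there are three numbers: the shift along the tool's x, y, z in mm, then the turn, a rotation vector about the tool's x, y, z in degrees. A call has 1 to 20 rows; each row shifts and turns the commanded pose from where the row before left it, along the tool's axes as they then stand; what a row does not reach is not made up. A row lasts 1/12 s, in which the tool goes at most 41.7 mm and 7.16 degrees, less where a joint would pass 70% of its speed; a pose out of reach is approached as far as the arm can. A call with a gripper value outside its range is refused whole. "fingers" is the finger opening in mm, from 0 to 85.4, set as the call begins (left out, the last holds). The fingers move at their own pace and stop on an object; "squeeze" is the grip in N (left out, the last holds). Time passes only in rows, so rows that do not move let the fingers close. It gives the time, the measured TCP pose, the force and the opening at its end, in the units of the state.
- ctrl.sense(): the state, without advancing time (a new reading comes with each control period).
- ctrl.capture(name): name is "scene" or "side" or "wrist"; returns the picture (420x560x3 uint8, red, green, blue); there is no depth.
- ctrl.get_calibration(name): a dict with "K" (3x3 intrinsics, pixels), "R" (3x3) and "t" (3): a world point X has camera coordinates R X + t; the wrist camera has in their place "tool_from_camera" (4x4, takes a point from camera to tool coordinates, whose origin is the TCP and whose axes are the tool frame's). Camera axes: x right, y down, z forward; pixel columns grow to the right and rows downward; lengths in mm; the calibration is good to about 2 mm. A picture is of the moment at which its call begins: read the wrist's pose just before it. get_calibration takes no time and is no camera call.
- ctrl.finish_job(): hands the job in, once; it reports no verdict.
Trained networks look in the newest picture that a camera, given by its name, has taken for a name from the list of things; names that differ only in an ending like _2 or _b are one class to them, and where a whole thing is asked for, a point or a joint stands for the part that bears it (a point fixed in the world has none). Each returns a list of dicts, best first, with "p" (0 to 1); they miss things now and then, are a little off and sometimes report something else, mostly with a low value. They report only what shows in the picture. A call takes as long as a camera call.
- ctrl.spot_in(camera, name): "position" ([column, row] as shares, 0 to 1, of the picture: columns of its width, rows of its height, amid what is visible of it).
The state is a dict: "time_s": time; "joints": joint angles; "dq": joint speeds; "tau": joint torques, N m; "eef_pos": TCP position; "ee_rot": TCP orientation; "force": force on the tool from outside, world axes, zero at the start; "wrist_torque": the same for the moment, N m; "grip_width": opening from 0.0 (shut) to 1.0 (fully open).
Only numpy, scipy, OpenCV 4.12 (cv2) and the standard library are available. Lean on these libraries where they do the work, as an engineer would, in place of code of your own. Each camera call takes 0.05 s, during which the arm holds its last target. There are 200 camera calls.

## Working session

There is one attempt and no reset: what is moved stays moved. The work goes in short steps, Python scripts to look and compute and a tool call to move; the robot and the scene stay as the last step left them, time stands still between calls to the robot, and variables do not carry over. Pictures are saved under pics/ and viewed, about 8 in all and at most 12, crops included, and the job is handed in when it is done.

Besides the shell and the picture viewer there is one more tool, called after "Call:" as name(argument=value, ...) on one line, values as JSON. play_rows: Moves the arm, as the interface text tells. Its arguments: {"type":"object","properties":{"motion":{"type":"array"},"fingers":{"type":"number"},"squeeze":{"type":"number"}},"required":["motion"]}

```bash
mkdir -p pics; cat > h.py <<'E'
from rig import ctrl
import numpy as np, cv2
from scipy.spatial.transform import Rotation as R
def snap(cam,fn=None):
    s=ctrl.sense(); im=ctrl.capture(cam)
    if fn: cv2.imwrite('pics/'+fn,im[:,:,::-1])
    return s,im
def cam(name,s):
    c=ctrl.get_calibration(name); K=np.array(c['K'])
    if 'R' in c: return K,np.array(c['R']),np.array(c['t'])
    T=np.array(c['tool_from_camera']); q=np.array(s['ee_rot']); Rw=R.from_quat(q[[1,2,3,0]]).as_matrix()
    Rc=Rw@T[:3,:3]; o=Rw@T[:3,3]+np.array(s['eef_pos']); return K,Rc.T,-Rc.T@o
def ray(name,s,uv):
    K,Rm,t=cam(name,s); d=Rm.T@np.linalg.inv(K)@[uv[0],uv[1],1]; return -Rm.T@t,d
def onz(name,s,uv,z):
    o,d=ray(name,s,uv); return o+d*(z-o[2])/d[2]
def proj(name,s,X):
    K,Rm,t=cam(name,s); p=K@(Rm@np.array(X)+t); return p[:2]/p[2]
E
python3 - <<'E'
from h import *
np.set_printoptions(precision=1,suppress=True)
ims=[]
for c in ['scene','side','wrist']:
    s,im=snap(c); ims.append(im)
    for n,z in [('hatch_edge',115),('hatch_hinge',115),('solder_tin',135),('rectifier',60),('ring_clamp',20),('jar_pickle',50)]:
        for d in ctrl.spot_in(c,n)[:2]:
            p=np.array(d['position'])*[560,420]; print(c,n,round(d['p'],2),p,onz(c,s,p,z))
print(s['eef_pos'],s['ee_rot'],s['force'],s['time_s'])
cv2.imwrite('pics/a.png',ims[0][:,:,::-1]);cv2.imwrite('pics/b.png',np.hstack([ims[1],ims[2]])[:,:,::-1][:, :] if 0 else cv2.resize(np.hstack([ims[1],ims[2]])[:,:,::-1],(800,300)))
E
```

```text
scene hatch_edge 0.78 [331.6 217.4] [484.6 -94.6 115. ]
scene solder_tin 0.74 [289.5 213.6] [396.8 -22.7 135. ]
scene solder_tin 0.67 [314.  233.5] [ 388.2 -119.   135. ]
scene rectifier 0.85 [315.  231.8] [456.2 -65.   60. ]
scene ring_clamp 0.59 [344.5 314.8] [ 325.7 -288.6   20. ]
scene jar_pickle 0.9 [216.4 166.6] [456.2 362.9  50. ]
scene jar_pickle 0.65 [194.7 176.1] [375.8 370.1  50. ]
side hatch_edge 0.86 [252.5 157.8] [495.7 -96.2 115. ]
side hatch_hinge 0.92 [266.7 184.4] [454.1  20.  115. ]
side solder_tin 0.88 [287.1 176.4] [401.5  13.5 135. ]
side rectifier 0.86 [268.1 187.5] [453.4 -33.5  60. ]
side ring_clamp 0.74 [307.4 151.3] [ 335.3 -256.7   20. ]
side jar_pickle 0.63 [254.9 323.4] [473.1 392.5  50. ]
side jar_pickle 0.42 [266. 184.] [460.2 -60.8  50. ]
wrist hatch_edge 0.85 [232.  297.9] [481.8 -98.3 115. ]
wrist hatch_hinge 0.7 [218.7 236.6] [472.  -32.2 115. ]
wrist solder_tin 0.93 [141.1 226. ] [410.4 -14.3 135. ]
wrist rectifier 0.61 [216.1 234.5] [458. -52.  60.]
[525.   -0.  231.3] [ 0.  1.  0. -0.] [-0.1 -0.8 -0.6] 0.7
```

View pics/a.png

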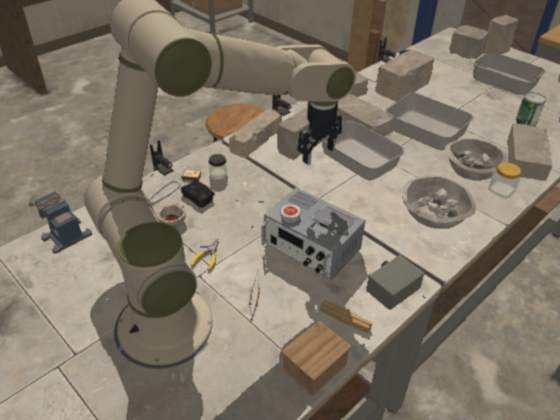

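View pics/b.png

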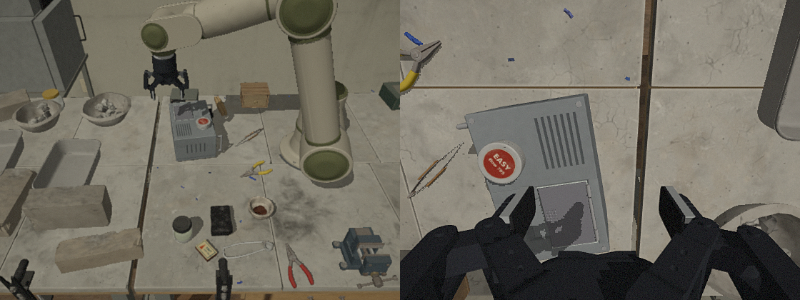

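The scene shows the rectifier's front facing the robot, with the tin at (290,212) in the scene picture. The hatch lies under the arm's shadow around (330,220). The wrist view shows the tin at (500,163) and the hatch at about (565,215), partly hidden by the fingers. I'll shift towards -y with the fingers shut for a clear view.

Call:
play_rows(motion=[[[-8, 28, 0], [0, 0, 0]], [[-8, 28, 0], [0, 0, 0]], [[-8, 28, 0], [0, 0, 0]], [[-8, 28, 0], [0, 0, 0]], [[-8, 28, 0], [0, 0, 0]], [[-8, 28, 0], [0, 0, 0]], [[0, 0, 0], [0, 0, 0]], [[0, 0, 0], [0, 0, 0]], [[0, 0, 0], [0, 0, 0]]], fingers=0)

```text
time_s: 1.8
eef_pos: [477.1, -167.6, 231.3]
ee_rot: [-0.0, 1.0, -0.0, 0.0]
force: [-0.0, 0.6, -0.3]
grip_width: -0.002
```

```bash
python3 - <<'E'
from h import *
np.set_printoptions(precision=1,suppress=True)
s,im=snap('wrist')
for n,z in [('hatch_edge',115),('hatch_hinge',115),('solder_tin',135),('rectifier',60),('ring_clamp',20)]:
    for d in ctrl.spot_in('wrist',n)[:2]:
        p=np.array(d['position'])*[560,420]; print(n,round(d['p'],2),p,onz('wrist',s,p,z))
print(s['eef_pos'],s['ee_rot'],s['force'],s['time_s'],s['grip_width'])
print(proj('wrist',s,s['eef_pos']))
cv2.imwrite('pics/c.png',cv2.resize(im,(800,600),interpolation=cv2.INTER_CUBIC)[:,:,::-1])
E
```

```text
hatch_edge 0.71 [281.4 127.8] [ 482.3 -101.3  115. ]
hatch_hinge 0.94 [256.5 112.2] [461.5 -88.8 115. ]
hatch_hinge 0.42 [183.1  22.6] [406.6 -23.7 115. ]
solder_tin 0.63 [181.6  20.7] [411.1 -28.  135. ]
rectifier 0.84 [255.5 110.3] [457.2 -85.8  60. ]
rectifier 0.39 [180.8  22.4] [389.4  -8.5  60. ]
ring_clamp 0.65 [165.  262.9] [ 331.7 -275.8   20. ]
[ 477.1 -167.6  231.3] [-0.  1. -0.  0.] [-0.   0.6 -0.3] 1.8 -0.002287827654652679
[275.  263.3]
```

View pics/c.png

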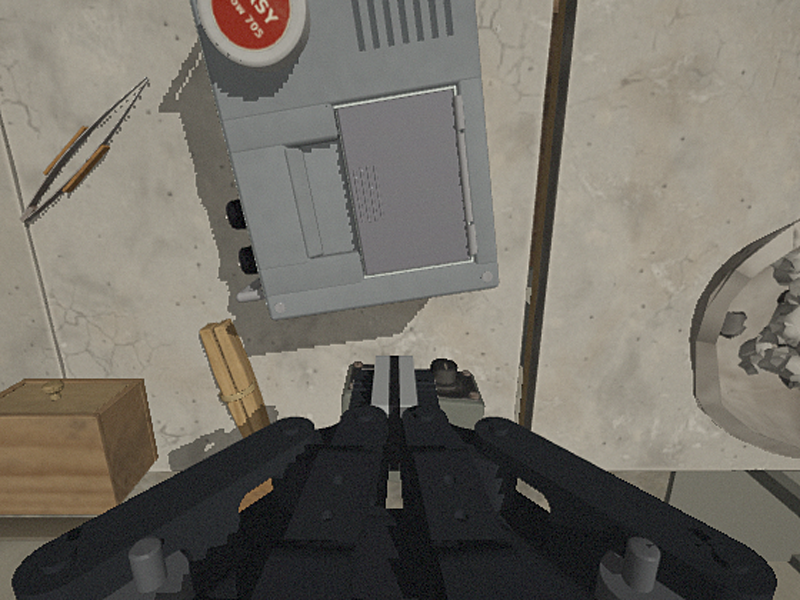

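The hatch's corners (800-px scale) are at about (334,106), (456,88), (473,262) and (365,277), with the ribs around (368,194). The tin is top left, well clear of the hatch. The case is yawed about 8° relative to the world frame.

```bash
python3 - <<'E'
from h import *
np.set_printoptions(precision=1,suppress=True)
s=ctrl.sense()
P=lambda u,v,z=115: onz('wrist',s,np.array([u,v])*.7,z)[:2]
c=[P(334,106),P(456,88),P(473,262),P(365,277)]
for q in c: print(q)
print('ribs',P(368,194))
fl,bl,br,fr=c
print('depth',np.linalg.norm(bl-fl),np.linalg.norm(br-fr),'w',np.linalg.norm(fl-fr),np.linalg.norm(bl-br))
for a,b in [(fr,fl),(br,bl)]:
    d=a-b; print('yaw',np.degrees(np.arctan2(d[0],-d[1])))
d=P(273,319)-P(498,286);print('case edge yaw',np.degrees(np.arctan2(d[1],d[0]))+180, np.linalg.norm(d))
# alt: tcp proj vs.
E
```

```text
[443.9 -59.8]
[511.9 -50.5]
[ 526.8 -148.6]
[ 459.5 -158.4]
ribs [ 462.2 -107.7]
depth 68.60323400800493 68.01021330550995 w 99.80370274331555 99.2875610353849
yaw 9.009051408591402
yaw 8.672021476366133
case edge yaw 8.834666698179689 145.77143171298013
```

Call:
play_rows(motion=[[[-1.5, -20, 0], [0, 0, 0]], [[-1.5, -20, 11], [0, 0, 0]], [[-1.5, -20, 11], [0, 0, 0]], [[-1.5, 0, 22], [0, 0, 0]], [[-3, 0, 22], [0, 0, 0]], [[0, 0, 0], [0, 0, -4.4]], [[0, 0, 0], [0, 0, -4.4]], [[0, 0, 0], [0, 5, 0]], [[0, 0, 0], [0, 5, 0]], [[0, 0, 0], [0, 5, 0]], [[0, 0, 0], [0, 5, 0]], [[0, 0, 0], [0, 0, 0]], [[0, 0, 0], [0, 0, 0]]])

```text
time_s: 3.18
eef_pos: [467.7, -108.1, 165.5]
ee_rot: [-0.013, 0.982, 0.075, 0.172]
force: [-0.2, -0.2, 1.3]
grip_width: 0.001
```

```bash
python3 - <<'E'
from h import *
np.set_printoptions(precision=2,suppress=True)
s,im=snap('wrist')
for n,z in [('hatch_edge',115),('hatch_hinge',115)]:
    for d in ctrl.spot_in('wrist',n)[:2]:
        p=np.array(d['position'])*[560,420]; print(n,round(d['p'],2),p,onz('wrist',s,p,z))
print(s['eef_pos'],s['ee_rot'],s['force'],s['time_s'])
print(R.from_quat(np.array(s['ee_rot'])[[1,2,3,0]]).as_matrix())
print('tcp',proj('wrist',s,s['eef_pos'])/.7,'press',proj('wrist',s,[465.9,-107.8,115])/.7)
cv2.imwrite('pics/d.png',cv2.resize(im,(800,600),interpolation=cv2.INTER_CUBIC)[:,:,::-1])
E
```

```text
hatch_edge 0.77 [266.9  209.58] [477.36 -92.25 115.  ]
hatch_hinge 0.8 [230.22 161.62] [448.66 -62.56 115.  ]
[ 467.65 -108.09  165.47] [-0.01  0.98  0.08  0.17] [-0.24 -0.16  1.33] 3.1833
[[ 0.93  0.15  0.34]
 [ 0.14 -0.99  0.05]
 [ 0.34 -0.   -0.94]]
tcp [393.56 376.31] press [354.23 329.53]
```

View pics/d.png

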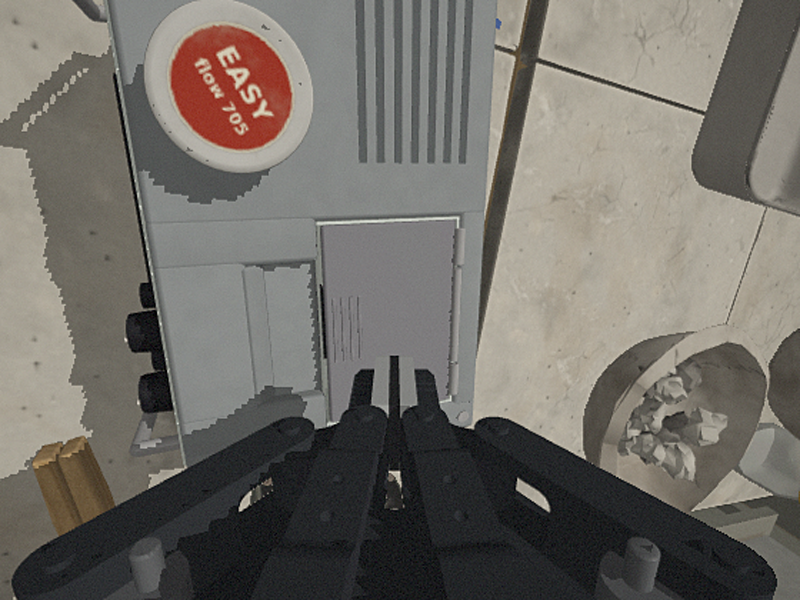

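The ribs show at (347,327), within about 3 mm of my estimate. I'll descend vertically.

Call:
play_rows(motion=[[[-3.4, 0, 9.4], [0, 0, 0]], [[-5.1, 0, 14.1], [0, 0, 0]], [[-5.1, 0, 14.1], [0, 0, 0]], [[-1.7, 0, 4.7], [0, 0, 0]], [[-0.7, 0, 1.9], [0, 0, 0]], [[-0.7, 0, 1.9], [0, 0, 0]], [[-0.7, 0, 1.9], [0, 0, 0]], [[0, 0, 0], [0, 0, 0]]])

```text
time_s: 4.0
eef_pos: [468.5, -108.0, 114.7]
ee_rot: [-0.013, 0.982, 0.076, 0.174]
force: [-0.0, 1.4, 2.3]
grip_width: 0.0
```

Call:
play_rows(motion=[[[-0.5, 0, 1.4], [0, 0, 0]], [[-0.5, 0, 1.4], [0, 0, 0]], [[0, 0, 0], [0, 0, 0]]])

```text
time_s: 4.25
eef_pos: [468.4, -108.2, 111.5]
ee_rot: [-0.013, 0.982, 0.075, 0.174]
force: [1.2, 0.8, 2.3]
grip_width: 0.001
```

Call:
play_rows(motion=[[[-0.4, 0, 1.0], [0, 0, 0]], [[-0.4, 0, 1.0], [0, 0, 0]], [[0, 0, 0], [0, 0, 0]]])

```text
time_s: 4.5
eef_pos: [468.7, -108.4, 110.7]
ee_rot: [-0.013, 0.982, 0.076, 0.174]
force: [-7.4, 3.2, 19.9]
grip_width: 0.003
```

20 N, so the hatch is on its stop. Now retract quickly and wait for it to open.

Call:
play_rows(motion=[[[2, 0, -15], [0, 0, 0]], [[0, 0, -35], [0, 0, 0]], [[0, 0, -40], [0, 0, 0]], [[0, 0, -40], [0, 0, 0]], [[0, 0, 0], [0, 0, 0]], [[0, 0, 0], [0, 0, 0]], [[0, 0, 0], [0, 0, 0]], [[0, 0, 0], [0, 0, 0]], [[0, 0, 0], [0, 0, 0]], [[0, 0, 0], [0, 0, 0]], [[0, 0, 0], [0, 0, 0]], [[0, 0, 0], [0, 0, 0]], [[0, 0, 0], [0, 0, 0]], [[0, 0, 0], [0, 0, 0]], [[0, 0, 0], [0, 0, 0]], [[0, 0, 0], [0, 0, 0]], [[0, 0, 0], [0, 0, 0]], [[0, 0, 0], [0, 0, 0]], [[0, 0, 0], [0, 0, 0]], [[0, 0, 0], [0, 0, 0]]])

```text
time_s: 6.17
eef_pos: [425.9, -114.5, 231.9]
ee_rot: [-0.013, 0.982, 0.076, 0.173]
force: [-0.1, -0.2, -0.6]
grip_width: -0.001
```

Call:
play_rows(motion=[[[0, 15, 0], [0, 0, 0]], [[0, 25, 0], [0, 0, 0]], [[0, 20, 0], [0, 0, 0]], [[0, 0, 0], [0, 0, 0]], [[0, 0, 0], [0, 0, 0]], [[0, 0, 0], [0, 0, 0]], [[0, 0, 0], [0, 0, 0]], [[0, 0, 0], [0, 0, 0]], [[0, 0, 0], [0, 0, 0]], [[0, 0, 0], [0, 0, 0]]])

```text
time_s: 7.0
eef_pos: [435.1, -173.4, 232.0]
ee_rot: [-0.013, 0.982, 0.076, 0.173]
force: [-0.3, -0.4, -0.1]
grip_width: 0.001
```

```bash
python3 - <<'E'
from h import *
np.set_printoptions(precision=2,suppress=True)
s,im=snap('wrist')
for n,z in [('breaker_a_top',105),('breaker_b_top',98),('hatch_hinge',115),('hatch_edge',160)]:
    for d in ctrl.spot_in('wrist',n)[:3]:
        p=np.array(d['position'])*[560,420]; print(n,round(d['p'],2),p/.7,onz('wrist',s,p,z))
print(s['eef_pos'],s['force'],s['time_s'])
cv2.imwrite('pics/e.png',cv2.resize(im,(800,600),interpolation=cv2.INTER_CUBIC)[:,:,::-1])
for n,q in [('L',[478.4,-77.5]),('R',[487,-132.9])]:
  for z in (105,98): print(n,z,proj('wrist',s,q+[z])/.7)
E
```

```text
breaker_a_top 0.55 [387.12 163.86] [464.66 -90.81 105.  ]
breaker_a_top 0.48 [404.72 234.  ] [ 483.45 -132.47  105.  ]
breaker_b_top 0.46 [402.56 144.3 ] [475.54 -76.92  98.  ]
hatch_hinge 0.87 [388.16 163.56] [461.87 -91.22 115.  ]
[ 435.12 -173.43  232.05] [-0.31 -0.39 -0.08] 7.0
L 105 [410.67 145.5 ]
L 98 [406.53 146.07]
R 105 [409.54 235.21]
R 98 [405.66 233.79]
```

View pics/e.png

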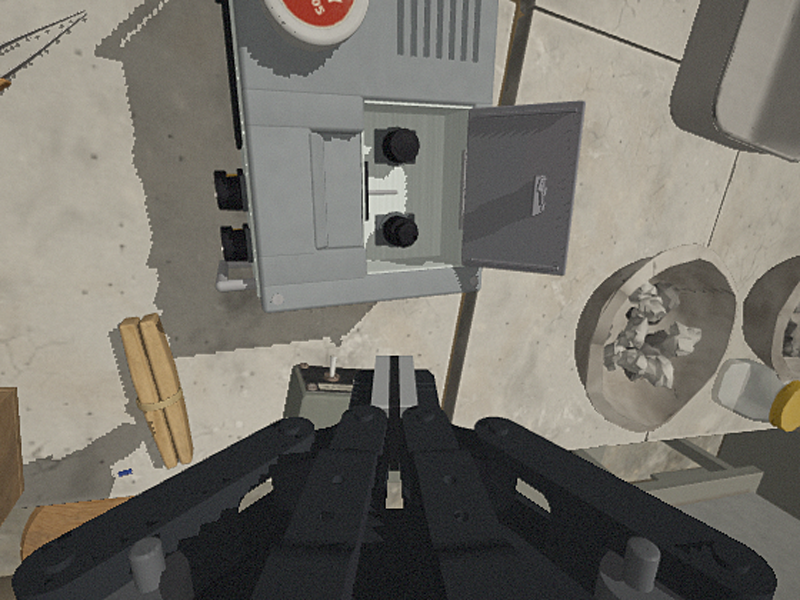

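The hatch stands wide open, leaning back, between (465,110) and (585,270). The two buttons are at about (401,146) and (401,231). I'll crop in to tell which one is proud.

```bash
python3 - <<'E'
from h import *
im=cv2.imread('pics/e.png')
c=im[90:290,350:480]; a=cv2.resize(c,None,fx=3,fy=3,interpolation=cv2.INTER_CUBIC)
a=np.clip(255*(a/255.)**0.5,0,255).astype('uint8')
cv2.imwrite('pics/f.png',a)
E
```

```text
(no output)
```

View pics/f.png

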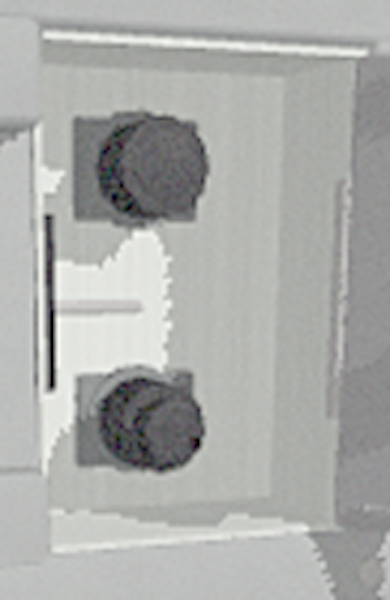

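Call:
play_rows(motion=[[[-10, 0, 15], [0, 0, 0]], [[-10, 0, 25], [0, 0, 0]], [[-10, 0, 20], [0, 0, 0]], [[0, 0, 0], [0, 0, 0]], [[0, 0, 0], [0, 0, 0]]])

```text
time_s: 7.67
eef_pos: [427.5, -174.9, 165.3]
ee_rot: [-0.014, 0.982, 0.075, 0.173]
force: [0.1, -0.6, 0.5]
grip_width: -0.001
```

```bash
python3 - <<'E'
from h import *
np.set_printoptions(precision=2,suppress=True)
s,im=snap('wrist')
for n,z in [('breaker_a_top',105),('breaker_b_top',98)]:
    for d in ctrl.spot_in('wrist',n)[:3]:
        p=np.array(d['position'])*[560,420]; print(n,round(d['p'],2),p,onz('wrist',s,p,z))
print(s['eef_pos'],s['force'],s['time_s'])
pts=[proj('wrist',s,q+[z]) for q in ([478.4,-77.5],[487,-132.9]) for z in (105,98)]
print(np.array(pts))
m=np.mean(pts,0).astype(int); x0,y0=max(m[0]-70,0),max(m[1]-90,0); c=im[y0:y0+180,x0:x0+140]
print('crop origin',x0,y0,c.shape)
a=cv2.resize(c,None,fx=3.3,fy=3.3,interpolation=cv2.INTER_CUBIC)
cv2.imwrite('pics/g.png',np.clip(255*(a/255.)**0.45,0,255).astype('uint8')[:,:,::-1])
E
```

```text
breaker_a_top 0.7 [325.19 174.09] [ 483.   -131.85  105.  ]
breaker_b_top 0.6 [323.51  98.11] [474.32 -78.78  98.  ]
breaker_b_top 0.36 [436.3  132.38] [588.12 -86.68  98.  ]
[ 427.47 -174.93  165.35] [ 0.1  -0.64  0.45] 7.6667
[[333.79  96.63]
 [328.75  97.31]
 [329.54 175.96]
 [324.97 174.42]]
crop origin 259 46 (180, 140, 3)
```

View pics/g.png

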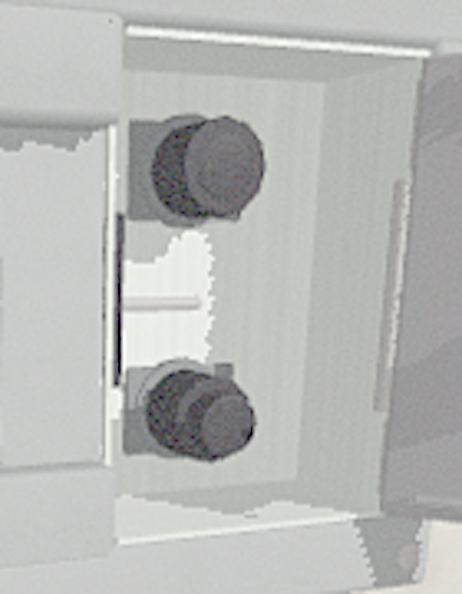

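```bash
python3 - <<'E'
from h import *
s,im=snap('wrist')
def st(c): 
    a=cv2.resize(c,None,fx=9,fy=9,interpolation=cv2.INTER_LANCZOS4).astype(float)
    a=a.max(2); return np.clip((a-5)*255/75,0,255).astype('uint8')
cv2.imwrite('pics/h.png',np.hstack([st(im[70:125,290:345]),st(im[146:201,285:318+12])]) )
print(im[70:125,290:345].max(2)[24,::2], im[146:201,285:340].max(2)[26,::2])
E
```

```text
[200 147 148  68  59  62  68  33  29  21  20  18  53  44  51  42  47  48
  49  48  52  47  54  40 155 140 138 142] [152 160 200 145 151  60  64  72  58  20  19  20  28  29  21  20  36  49
  48  41  42  40  35  42  37 152 144 145]
```

View pics/h.png

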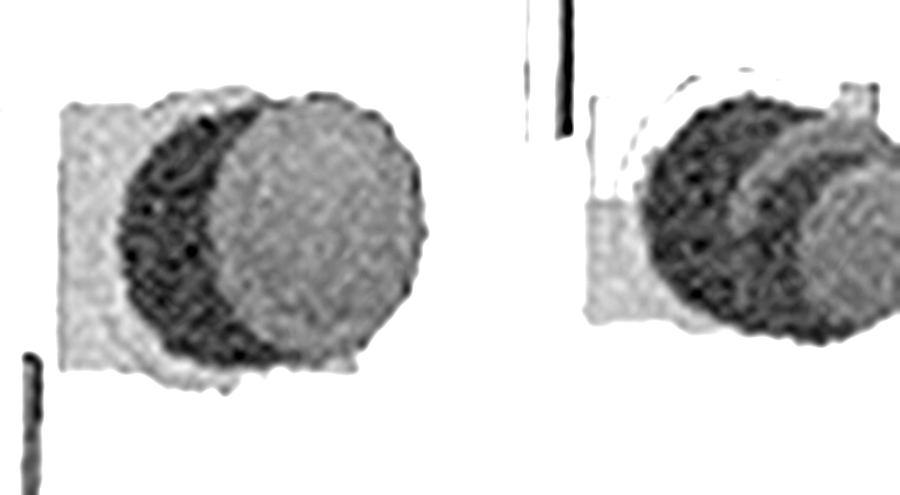

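At higher contrast both breakers show the same wide collar. The left one's top is flush with its collar. The right one has a narrower button standing above it, and the network agrees, so the right one (about 485.5, -132.5) is tripped. I'll move above it.

Call:
play_rows(motion=[[[11, -6, 0], [0, 0, 0]], [[18, -11, 8], [0, 0, 0]], [[18, -11, 16], [0, 0, 0]], [[10, -5, 12.5], [0, 0, 0]], [[0, 0, 0], [0, 0, 0]], [[0, 0, 0], [0, 0, 0]]])

```text
time_s: 8.37
eef_pos: [488.0, -131.9, 150.9]
ee_rot: [-0.013, 0.982, 0.076, 0.173]
force: [-0.5, -0.7, -0.1]
grip_width: 0.006
```

```bash
python3 - <<'E'
from h import *
np.set_printoptions(precision=2,suppress=True)
s,im=snap('side'); s2,im2=snap('wrist')
print(s['eef_pos'],s['force'],s['time_s'])
m=proj('side',s,[495,-110,130]).astype(int); print(m)
a=cv2.resize(im[max(m[1]-50,0):m[1]+50,m[0]-50:m[0]+50],(500,500),interpolation=cv2.INTER_CUBIC)
b=cv2.resize(im2[140:340,180:300+80],(500,500),interpolation=cv2.INTER_CUBIC)
cv2.imwrite('pics/i.png',cv2.resize(np.clip(255*(np.hstack([a,b])/255.)**.6,0,255).astype('uint8')[:,:,::-1],(800,400)))
E
```

```text
[ 488.04 -131.94  150.92] [-0.47 -0.74 -0.12] 8.3667
[252 150]
```

View pics/i.png

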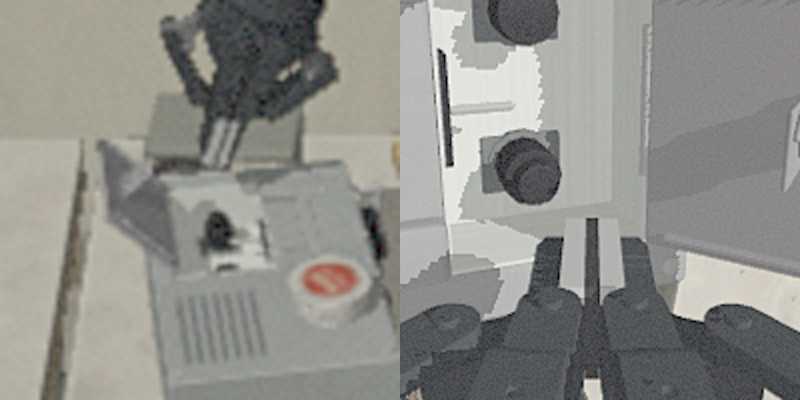

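The wrist crop confirms it: the right button stands stepped above its collar and the left is flush. The side view shows the fingers clear of the open hatch. Descending.

Call:
play_rows(motion=[[[-3.4, 0, 9.4], [0, 0, 0]], [[-5.1, 0, 14.1], [0, 0, 0]], [[-5.1, 0, 14.1], [0, 0, 0]], [[-0.7, 0, 1.9], [0, 0, 0]], [[-0.7, 0, 1.9], [0, 0, 0]], [[-0.7, 0, 1.9], [0, 0, 0]], [[0, 0, 0], [0, 0, 0]]])

```text
time_s: 9.05
eef_pos: [488.0, -132.8, 105.3]
ee_rot: [-0.013, 0.982, 0.075, 0.174]
force: [-1.8, 0.0, 2.1]
grip_width: 0.001
```

Call:
play_rows(motion=[[[-0.4, 0, 1.0], [0, 0, 0]], [[-0.4, 0, 1.0], [0, 0, 0]], [[-0.4, 0, 1.0], [0, 0, 0]], [[0, 0, 0], [0, 0, 0]]])

```text
time_s: 9.38
eef_pos: [488.0, -132.6, 101.5]
ee_rot: [-0.013, 0.982, 0.076, 0.174]
force: [-0.7, -2.5, 3.1]
grip_width: 0.0
```

Call:
play_rows(motion=[[[-0.4, 0, 1.0], [0, 0, 0]], [[-0.4, 0, 1.0], [0, 0, 0]], [[0, 0, 0], [0, 0, 0]]])

```text
time_s: 9.63
eef_pos: [488.1, -132.6, 99.6]
ee_rot: [-0.013, 0.982, 0.076, 0.174]
force: [-3.4, -2.7, 8.6]
grip_width: 0.001
```

Call:
play_rows(motion=[[[-0.4, 0, 1.0], [0, 0, 0]], [[-0.4, 0, 1.0], [0, 0, 0]], [[0, 0, 0], [0, 0, 0]]])

```text
time_s: 9.88
eef_pos: [488.2, -132.7, 99.2]
ee_rot: [-0.013, 0.982, 0.076, 0.174]
force: [-15.5, 1.4, 31.2]
grip_width: -0.001
```

Solid stop at z≈99 with 31 N. Lift out and check.

Call:
play_rows(motion=[[[3.4, 0, -9.4], [0, 0, 0]], [[5.1, 0, -14.1], [0, 0, 0]], [[8.5, 0, -23.5], [0, 0, 0]], [[-10, 8, -10], [0, 0, 0]], [[-18, 13, -15], [0, 0, 0]], [[-18, 12, -12], [0, 0, 0]], [[-10, 0, 0], [0, 0, 0]], [[0, 0, 0], [0, 0, 0]], [[0, 0, 0], [0, 0, 0]], [[0, 0, 0], [0, 0, 0]]])

```text
time_s: 10.72
eef_pos: [428.4, -174.5, 162.3]
ee_rot: [-0.014, 0.982, 0.076, 0.173]
force: [0.8, 0.4, -0.7]
grip_width: -0.0
```

```bash
python3 - <<'E'
from h import *
np.set_printoptions(precision=2,suppress=True)
s,im=snap('wrist')
for n,z in [('breaker_a_top',98),('solder_tin',135)]:
    for d in ctrl.spot_in('wrist',n)[:3]:
        p=np.array(d['position'])*[560,420]; print(n,round(d['p'],2),p,onz('wrist',s,p,z))
print(s['eef_pos'],s['force'],s['time_s'])
m=proj('wrist',s,[482.7,-105.2,98]).astype(int); print(m)
x0,y0=max(m[0]-80,0),max(m[1]-75,0)
a=cv2.resize(im[y0:y0+150,x0:x0+200],None,fx=4,fy=4,interpolation=cv2.INTER_CUBIC)
cv2.imwrite('pics/j.png',np.clip(255*(a/255.)**.45,0,255).astype('uint8')[:,:,::-1])
E
```

```text
breaker_a_top 0.76 [324.18 174.8 ] [ 485.52 -132.45   98.  ]
solder_tin 0.47 [326.42  94.92] [455.55 -82.58 135.  ]
[ 428.39 -174.48  162.3 ] [ 0.83  0.41 -0.74] 10.7167
[327 137]
```

View pics/j.png

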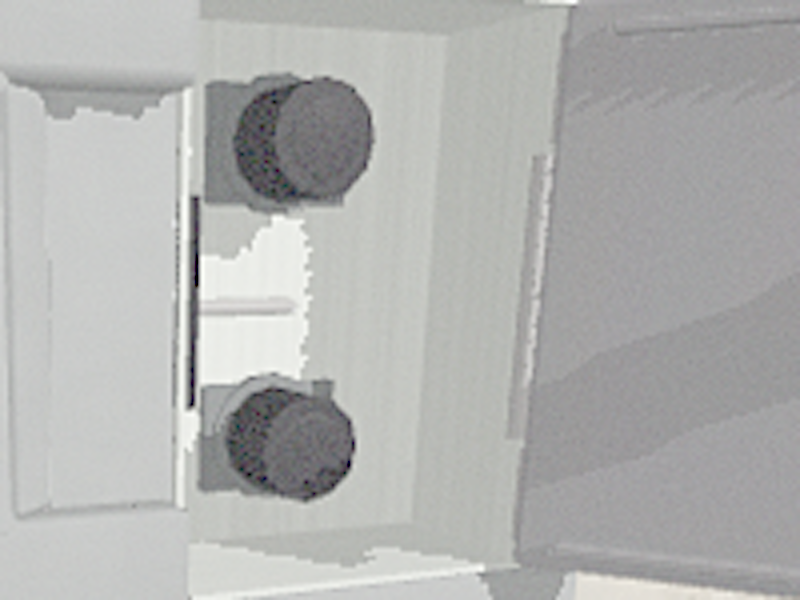

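```bash
python3 - <<'E'
from h import *
s,im=snap('wrist')
def st(c): 
    a=cv2.resize(c,None,fx=7,fy=7,interpolation=cv2.INTER_LANCZOS4).astype(float)
    a=a.max(2); return np.clip((a-5)*255/75,0,255).astype('uint8')
cv2.imwrite('pics/k.png',np.hstack([st(im[70:125,295:350]),st(im[147:202,292:347])]) )
E
```

```text
(no output)
```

View pics/k.png

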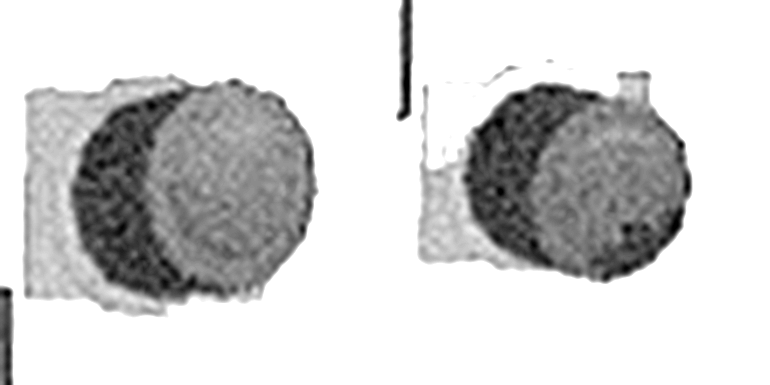

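```bash
python3 -c "
from h import *
s=ctrl.sense(); print(s['time_s'],s['force']); print(ctrl.finish_job())"
```

```text
10.9167 [-0.17903518 -0.06743305  0.12212222]
the job is handed in; nothing more can be done
None
```

The hatch is open, the tripped breaker (the right one) is pushed home, and I handed the job in at 10.9 s of the 35 s allowed.

- **Hatch:** I pressed its front edge with the closed fingers, tilted 20° away from where the hatch swings, until it met its stop at about 20 N. When I retracted, it sprang open. It was still wide open in pictures taken about 2.5 s and 6 s later.
- **Tripped breaker:** Contrast-stretched wrist pictures showed the right button standing proud of its collar and the left one flush. I pushed the right one straight down. It moved about 7 mm against roughly 3–4 N, then met a solid stop at 31 N.
- **How far home:** Allowing for the tilted fingertip, the button's top ended about 17 mm below the case top, which is fully home. The last picture shows it flush with its collar like the left one.
- **Last state:** The robot was clear of everything, with under 0.3 N on the tool.

**Less certain points:**
- A dark crescent beside the right button in the last picture is probably a shadow. I relied on the force and height readings rather than pressing again.
- At the end the network reported the solder tin with low confidence (0.47) at the spot where the left breaker is. I took that as a false report.
- I did not re-measure the tin or the other loose things afterwards. None of the moves was planned near them, and I saw no unexpected contact force.

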